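Find the flush push catch of a crimp-die chest and spring the lid

ROBOT

A 7-joint arm with a two-finger parallel gripper is mounted at the origin on the work surface. World frame = base frame: x ahead of the robot, y to its left, z up, the work surface at z = 0. Lengths are in m, angles in rad, forces in N, time in s.
With the tool pointing down it reaches from about 0.425 to 0.925 m from the base axis. Payload 6.8 kg.
Tool frame: the origin (TCP) lies on the front face of the gripper's body, between the roots of the fingers; the fingertips stand 73 mm ahead of it and the grasp point (between the pads) lies 54 mm ahead of it (env.nose_length is the distance from the TCP to the fingertips, in m); z points along the fingers, y is the direction in which the jaws open and shut (so a half turn about z gives the same grasp; the last joint's range is limited). The gripper opens to 85 mm and grips with 20 to 120 N. Pads are 22 mm wide; open, the fingers measure 114 mm over their backs; the gripper's body (76 mm by 85 mm) begins 54 mm behind the grasp point. The pads swing forward as they close: fully open they stand 13 mm farther back than shut.
Start: joints at [1.225, 0.477, 0.022, 1.555, -0.011, 1.109, -0.083], TCP at [0.159, -0.656, 0.304] pointing down, gripper open.
Joint ranges: [-2.96, 2.96], [-0.34, 2.1], [-1.41, 1.46], [0.24, 2.44], [-1.37, 4.51], [0.17, 1.92], [-2.96, 2.96]. Speed limits (rad/s): [2.39, 2.39, 3.14, 3.14, 3.14, 3.14, 3.14].

INTERFACE

Orientations are given as a unit quaternion [w, x, y, z].
In Python, from cell import env, kin, camera, calibration, job gives the robot as it stands. The module is installed in compiled form; this text tells all that it offers. Calls block until the motion is done:
- env.reach(position, orientation): joint-space move of the TCP to a pose.
- env.movel(position, velocity=0.15, rot=None, stop_force=None): straight line of the TCP; rot=None keeps the orientation; velocity is the mean speed in m/s. With stop_force (N) it stops when the force on the tool has changed by that much, and returns True; else False.
- env.goto_joints(angles): joint-space move.
- env.grip(opening, f_grip=None): finger opening in m; f_grip is the grip in N (None keeps the last); returns when the fingers have stopped.
- env.dwell(seconds).
- kin.inverse_kinematics(position, orientation): joint angles nearest the present ones, or None.
- env.get_state(): the state.
- camera(name): name is "scene" or "top" or "wrist"; returns (picture, depth): 480x640x3 uint8, blue, green, red; 480x640 float32, m along the optical axis (not along the pixel's ray), 0 where there is no reading.
- calibration(name): a dict with "fx", "fy", "cx", "cy" (pixels), "rvec" (rotation vector, rad) and "tvec" (3), from world to camera coordinates, as OpenCV has them. Camera axes: x right, y down, z forward; pixel columns grow to the right and rows downward; lengths in m; the calibration is good to about 2 mm. A picture is of the moment at which its call begins: read the wrist's pose just before it. calibration takes no time and is no camera call; for the wrist camera it gives the pose at the moment of the call.
A pose or a line that the arm cannot do raises env.PlanningError and nothing moves.
- job.job_done(): hands the job in, once; it reports no verdict.
The state is a dict: "time": time; "qpos": joint angles; "joint_velocities": joint speeds; "joint_torque": joint torques, N m; "tcp_pos": TCP position; "orientation": TCP orientation; "force": force on the tool from outside, world axes, zero at the start; "torque": the same for the moment, N m; "opening": finger opening in m.
Only numpy, scipy, OpenCV 4.12 (cv2) and the standard library are available. Lean on these libraries where they do the work, as an engineer would, in place of code of your own. Each camera call takes 0.05 s, during which the arm holds its last target.

TASK

Open the yellow crimp-die chest: feel along the five flush round openings in its front panel with the fingertips, pressing gently, until you find the one that gives, the recessed push catch among the rigid blanking plugs, and press it in so that the lid springs up. Let the lid rise to fully open on its own struts without pushing or lifting it with the fingers, and take the hand clear of the catch. Leave the fitting, the coupler, the spray can and the parts bin standing where they are.

Things in the scene. Friction and masses are not known exactly. Their poses are not given: they have to be found in the camera images.
- chest: Low fixed yellow sheet-steel chest for crimp dies, 306 mm deep (x), 440 wide (y), 110 high. Origin on the bench under the middle of its catch panel; x points away from the robot to the lid's hinge, z up. The top is flat, all 110 mm above the bench: the fixed catch panel (x -50 to 50 mm, full width), with five round openings in a row along y, and behind it the lid.
- opening3 (a point): Middle of the row of five round openings, 48 mm across, 62 mm apart; centre at the level of the panel. Four of the five are closed by rigid grey plugs, flat and level with the panel. One, unknown which, holds the push catch: a like grey disc, 45 mm across, 3 mm below the panel. The catch gives when pressed, plugs do not. Two closed fingertips fit into the opening.
- opening1 (a point): Centre of the first round opening, at the level of the panel's upper face; 124 mm to the -y side of the panel's middle along the chest's y. It may hold a plug or the catch.
- opening2 (a point): Centre of the second round opening, at the level of the panel's upper face; 62 mm to the -y side of the panel's middle along the chest's y. It may hold a plug or the catch.
- opening4 (a point): Centre of the fourth round opening, at the level of the panel's upper face; 62 mm to the +y side of the panel's middle along the chest's y. It may hold a plug or the catch.
- opening5 (a point): Centre of the fifth round opening, at the level of the panel's upper face; 124 mm to the +y side of the panel's middle along the chest's y. It may hold a plug or the catch.
- catch (a joint): Travel of the push catch, in m: 0 at rest (its face 3 mm below the panel), 0.006 fully pressed in (9 mm below the panel). Sprung: about 1 N to start it, about 4 N near the end of its travel, and it springs back. The lid's bolt lets go at about 0.004.
- lid (a joint): Angle of the lid in rad: 0 shut and level with the catch panel, 1.05 fully open. Once the bolt lets go, the lid rises by itself on two gas struts in about 2 to 4 s and stays up. It rises with a push of 1 to 4 N at its front edge.
- lid_edge (a point): Middle of the lid's front edge, on its upper face. Lid: yellow steel, 200 mm deep, 440 mm wide, 8 mm thick, hinged along its far edge; shut, its front edge lies 52 mm beyond the row of openings.
- fitting: Bystander: steel crimp hose fitting, 65 mm tall, 32 mm across, standing loose on one end of the catch panel, about 190 mm from its middle. Origin at the centre of its underside, z up.
- coupler: Bystander: steel and brass quick coupler, 64 mm tall, 38 mm across, standing loose on the other end of the catch panel, about 190 mm from its middle. Origin at the centre of its underside, z up.
- can: Bystander: green spray can, 54 mm across, 174 mm tall, standing on the bench to the robot's left of the chest. Origin at the centre of its underside, z up.
- bin: Bystander: open yellow parts bin with fittings in it, 160 by 100 mm, 60 mm high, on the bench to the robot's right of the chest. Origin at the centre of its underside, z up.

How it is judged:
On the way, in this order (a step that is already met when the one before it is completed fails the run):
1. the catch is pressed in with the fingertips while the lid is still down (value of joint catch above 0.003 m and value of joint lid below 0.5 rad and contact force between the fingers and anything else above 0.3 N), for 0.02 s.
2. the lid has risen to fully open (value of joint lid above 0.95 rad), for 0.2 s.
At the end, for the whole second after the job is handed in: The lid stands open beyond 0.95 rad, the catch has sprung back to within 1 mm of its rest, and the fitting, coupler, can and bin stand upright (within 0.2 rad) within 20 mm of where they were (value of joint lid above 0.95 rad and value of joint catch below 0.001 m and distance of each of fitting, coupler, can, bin from where it was at the start of the episode below 0.02 m and angle between each of fitting, coupler, can, bin's own z axis and vertical below 0.2 rad); the robot touches nothing.
It fails at once if the fingers press on something with more than 90 N (contact force between the fingers and anything else above 90 N).
It fails at once if the fingers push or lift the lid (more than 8 N) once it is ajar (contact force between the fingers and lid above 8 N and value of joint lid above 0.05 rad).
It fails at once if the fitting, coupler, can or bin is moved by more than 30 mm, tipped over or lifted (distance of any of fitting, coupler, can, bin from where it was at the start of the episode above 0.03 m or angle between any of fitting, coupler, can, bin's own z axis and vertical above 0.5 rad).
It also fails if it takes over 51 s, if anything falls off the work surface, if the arm or the gripper's body presses on something with over 40 N, if the wrist force passes 120 N, or if a joint passes its speed limit or range.

## Working session

There is one attempt and no reset: what is moved stays moved. The work goes in short steps, each a Python script; the robot and the scene stay as the last script left them, time stands still between calls to the robot, and variables do not carry over. Pictures are saved under pics/ and viewed, and the job is handed in when it is done.

```bash
mkdir -p pics
python3 - <<'E'
from cell import env,kin,camera,calibration
import cv2,numpy as np
for n in ("scene","top"):
    p,d=camera(n); cv2.imwrite(f"pics/{n}0.png",p); np.save(f"{n}0.npy",d)
    c=calibration(n); print(n,c)
s=env.get_state();print(s)
E
```

```text
scene {'fx': 512.1518393639308, 'fy': 512.1518393639308, 'cx': 310.95927108137204, 'cy': 238.24689572687086, 'rvec': array([ 1.2563832 ,  2.13820796, -1.0089518 ]), 'tvec': array([ 0.31300804, -0.28052631,  1.64666687])}
top {'fx': 460.61595409640364, 'fy': 460.61595409640364, 'cx': 324.6086592053002, 'cy': 234.34952446625886, 'rvec': array([ 2.18715724, -2.19347077,  0.10996498]), 'tvec': array([-0.02784883,  0.65191861,  1.11225652])}
{'time': 0.1, 'qpos': array([ 1.22490043,  0.47767723,  0.02237458,  1.55633235, -0.0114958 ,
        1.10930593, -0.08309091]), 'joint_velocities': array([-0.00087324, -0.00133174,  0.00099285, -0.00421524, -0.00150474,
       -0.00098825,  0.00039204]), 'joint_torque': array([ 4.05095067e-03, -5.97760499e+01,  1.61377285e+00, -2.81954920e+01,
        1.28530574e-02,  5.10197977e-03,  2.77205663e-05]), 'tcp_pos': array([ 0.1588868 , -0.65561406,  0.30305898]), 'orientation': array([-7.80888602e-04,  9.92939478e-01,  1.18619379e-01, -1.60072699e-04]), 'force': array([ 0.0023524 ,  0.16556173, -0.25117314]), 'torque': array([-0.00253399,  0.05515678, -0.03853579]), 'opening': 0.08539133145043563}
```

View pics/scene0.png

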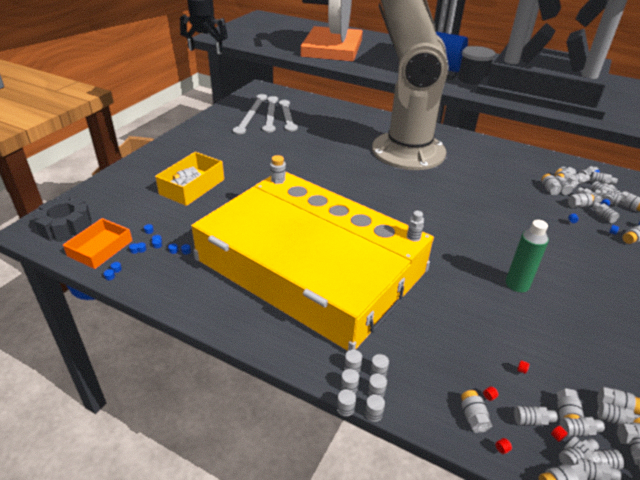

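View pics/top0.png

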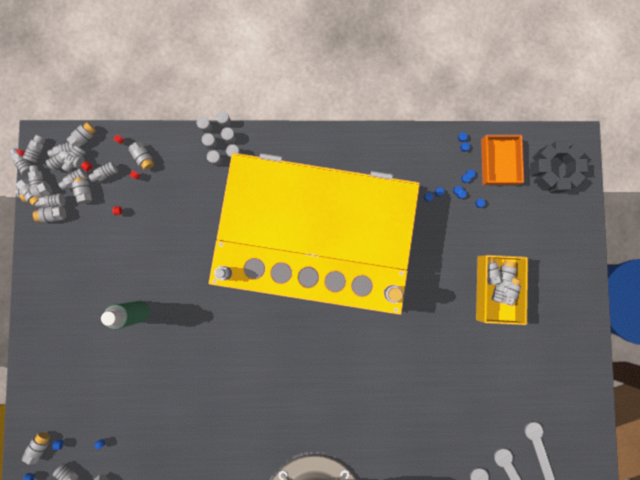

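The top view shows the row of discs from about (254,269) on the left, which is +y and opening5, to (362,286) on the right, which is opening1. The fitting and coupler stand at (222,272) and (394,294). Next I'll find the disc centres.

```bash
cat > h.py <<'E'
import cv2,numpy as np
def ray(c,u,v,z):
    R=cv2.Rodrigues(c['rvec'])[0];o=-R.T@c['tvec']
    d=R.T@np.array([(u-c['cx'])/c['fx'],(v-c['cy'])/c['fy'],1]);return o+d*(z-o[2])/d[2]
E
python3 - <<'E'
from cell import calibration
from h import *
c=calibration('top');p=cv2.imread('pics/top0.png');d=np.load('top0.npy')
hsv=cv2.cvtColor(p,cv2.COLOR_BGR2HSV)
m=((hsv[...,1]<100)).astype(np.uint8)
m[:255]=0;m[300:]=0;m[:,:240]=0;m[:,376:]=0
n,l,s,cen=cv2.connectedComponentsWithStats(m)
P=[]
for i in range(1,n):
    if 150<s[i][4]<900:
        w=ray(c,*cen[i],.11);P.append(w);print(cen[i],s[i],w,d[l==i].mean(),p[l==i].mean(0))
P=np.array(P);P=P[P[:,1].argsort()]
print(np.diff(P[:,:2],axis=0),P.mean(0))
cv2.imwrite('pics/crop.png',cv2.resize(p[235:325,200:420],None,fx=3.6,fy=3.6,interpolation=cv2.INTER_CUBIC))
E
```

```text
[254.03833866 268.22683706] [245 259  20  20 313] [0.56834563 0.13245635 0.11      ] 1.045931 [128.51118211 129.6485623  136.69009585]
[280.84935897 272.5224359 ] [271 263  20  20 312] [0.558403   0.07168122 0.11      ] 1.0429541 [141.10897436 142.33333333 150.10897436]
[307.93137255 276.70588235] [299 267  19  20 306] [0.54870301 0.01023797 0.11      ] 1.0433676 [139.68627451 140.69281046 148.05228758]
[334.66559486 281.1318328 ] [325 272  20  20 311] [ 0.53844888 -0.05046868  0.11      ] 1.0436709 [141.18971061 142.74919614 150.65916399]
[361.59365079 285.32698413] [352 276  20  20 315] [ 0.52870616 -0.11167161  0.11      ] 1.0412148 [141.04126984 142.2984127  150.21269841]
[261.20474777 296.04154303] [240 290  62  10 337] [0.50561576 0.11577979 0.11      ] 1.1502258 [94.14836795 91.87537092 93.13353116]
[[ 0.00974272  0.06120294]
 [ 0.01025412  0.06070664]
 [ 0.0097      0.06144325]
 [-0.05278725  0.04409858]
 [ 0.06272987  0.01667656]] [0.54137041 0.02800251 0.11      ]
```

View pics/crop.png

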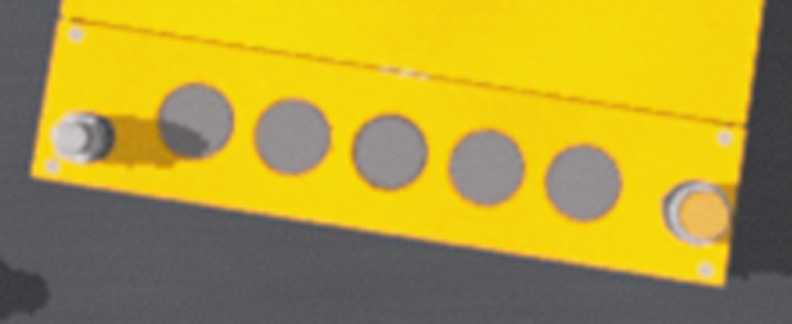

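Chest yaw comes out at about -9.2°. Before touching, I'll compare each disc's depth with its surroundings to choose a probing order, then move above the row.

Run:
```python
from cell import env,kin,camera,calibration
from h import *
D=np.mean([camera('top')[1] for _ in range(6)],0)
c=calibration('top');R=cv2.Rodrigues(c['rvec'])[0];o=-R.T@c['tvec']
v,u=np.mgrid[245:310,225:395]
d=D[245:310,225:395]
pc=np.stack([(u-c['cx'])/c['fx']*d,(v-c['cy'])/c['fy']*d,d],-1)
w=(pc-c['tvec'])@R
P5=np.array([.56834,.13246]);P1=np.array([.52871,-.11167]);Y=(P5-P1)/np.linalg.norm(P5-P1);X=np.array([Y[1],-Y[0]]);C=(P1+P5)/2
q=w[...,:2]-C;lx=q@X;ly=q@Y
print(C,np.degrees(np.arctan2(X[1],X[0])))
pm=(abs(lx)<.04)&(abs(ly)<.16)&(abs(w[...,2]-.11)<.03)
rs=[np.hypot(lx,ly-k*.062) for k in (-2,-1,0,1,2)]
an=pm&(np.min(rs,0)>.028)
A=np.c_[lx[an],ly[an],np.ones(an.sum())];co=np.linalg.lstsq(A,w[...,2][an],rcond=None)[0]
print(co,np.std(w[...,2][an]-A@co))
res=w[...,2]-(lx*co[0]+ly*co[1]+co[2])
for i,r in enumerate(rs):print(i+1,np.median(res[r<.018])*1e3,res[r<.018].std()*1e3,(r<.018).sum())
print(env.nose_length)
a=np.arctan2(X[1],X[0]);q4=[0,np.cos(a/2),np.sin(a/2),0]
for k in (-2,-1,0,1,2):
    t=C+Y*.062*k
    for z in (.33,.17):print(k,z,kin.inverse_kinematics([*t,z],q4))
```

```text
[0.548525 0.010395] -9.220482523861866
[ 6.83696378e-05 -9.70992372e-04  1.09487896e-01] 0.0007825596001652983
1 -0.028095412245292273 22.132593983030073 202
2 0.12305759191112708 32.04772924517152 202
3 -2.8148466833720285 37.897692684968746 202
4 0.007927999811238595 32.687746420185356 194
5 -0.0009807232174627312 28.424648903182664 198
0.0726
-2 0.33 [ 0.39144455  0.25412411 -0.35410475  1.8285468   0.09920739  1.07613878
 -1.73111558]
-2 0.17 [ 0.28682623  0.44074752 -0.24091891  1.97950005  0.15182078  0.73830281
 -1.77623595]
-1 0.33 [ 0.37183164  0.26873425 -0.46955756  1.82110728  0.13638824  1.08353216
 -1.87902974]
-1 0.17 [ 0.24354289  0.45107776 -0.33047833  1.9731997   0.20910722  0.74973726
 -1.94172049]
0 0.33 [ 0.3540819   0.30087159 -0.59167315  1.79807915  0.18668502  1.09858326
 -2.0339331 ]
0 0.17 [ 0.2204072   0.47838119 -0.44545083  1.94929212  0.28725002  0.77551733
 -2.12011941]
1 0.33 [ 0.32967655  0.35095582 -0.71157457  1.76023626  0.25165422  1.12348758
 -2.1934345 ]
1 0.17 [ 0.12969581  0.50296227 -0.47118045  1.91420089  0.31114617  0.79621102
 -2.2430971 ]
2 0.33 [ 0.25169539  0.40177151 -0.76360203  1.71072448  0.30071946  1.15044708
 -2.32818854]
2 0.17 [ 0.05665762  0.54046861 -0.51493475  1.86279029  0.35089545  0.82889258
 -2.36927328]
```

The depth data show opening3's disc 2.8 mm below the panel and the others level within about 0.1 mm. I'll start feeling there and let the force readings confirm it.

Run:
```python
from cell import env,kin,camera,calibration
from h import *
a=np.radians(-9.22);q4=[0,np.cos(a/2),np.sin(a/2),0]
C=[.5485,.0104]
env.grip(0.0)
env.reach([*C,.33],q4)
s=env.get_state();print(s['time'],s['tcp_pos'],s['orientation'],s['opening'],s['force'])
env.movel([*C,.20],.12)
s=env.get_state();print(s['time'],s['tcp_pos'],s['force'])
p,_=camera('scene');cv2.imwrite('pics/s1.png',p)
p,_=camera('wrist');cv2.imwrite('pics/w1.png',p)
```

```text
3.8917 [0.54861113 0.00940939 0.32987624] [ 1.55426413e-04  9.96704383e-01 -8.11193195e-02 -7.10787632e-05] -2.6840295334359928e-05 [ 0.74084214 -1.11155588 -0.13756027]
5.125 [0.5489983  0.01052553 0.20074926] [-0.51078042  0.26807039 -0.02512154]
```

View pics/s1.png

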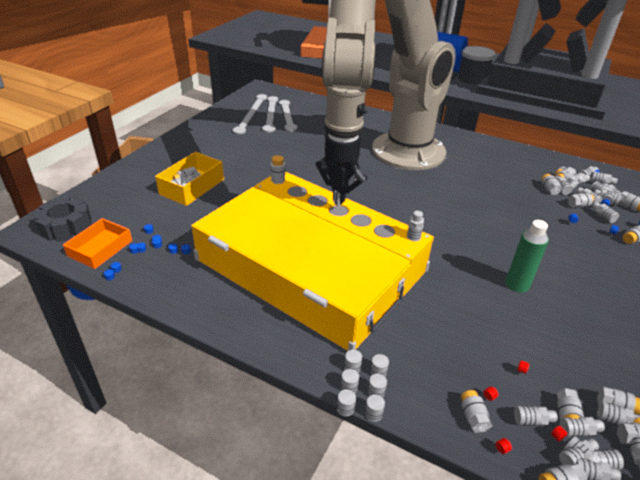

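View pics/w1.png

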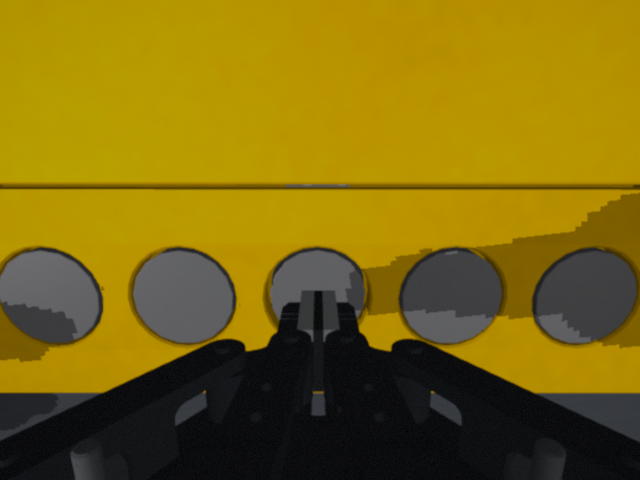

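The wrist view has the closed fingertips at (318,300), centred over opening3, and the lid is shut. Next is a gentle probe with a force limit.

Run:
```python
from cell import env,camera
from h import *
C=[.5485,.0104]
env.movel([*C,.1845],.06,stop_force=4)
f0=env.get_state()['force'][2];s=env.get_state();print(s['time'],s['tcp_pos'],s['force'])
for z in np.arange(.183,.1715,-.001):
    h=env.movel([*C,z],.02,stop_force=9)
    s=env.get_state();print(round(s['time'],2),round(z,4),s['tcp_pos'].round(4),round(s['force'][2]-f0,2),h)
    if h:break
p,_=camera('scene');cv2.imwrite('pics/s2.png',p)
```

```text
5.6333 [0.54814322 0.0103883  0.18390659] [0.98704189 0.7989083  0.36856425]
5.88 0.183 [0.5486 0.0104 0.1831] -0.21 False
6.13 0.182 [0.5485 0.0104 0.182 ] -0.94 False
6.38 0.181 [0.5485 0.0104 0.181 ] -0.3 False
6.63 0.18 [0.5484 0.0104 0.1799] -0.1 False
6.88 0.179 [0.5486 0.0104 0.1791] -0.04 False
7.13 0.178 [0.5486 0.0104 0.178 ] 1.87 False
7.38 0.177 [0.5486 0.0104 0.1771] 1.26 False
7.63 0.176 [0.5483 0.0104 0.1757] 0.15 False
7.88 0.175 [0.5484 0.0104 0.175 ] 2.17 False
8.13 0.174 [0.5484 0.0104 0.174 ] 2.43 False
8.38 0.173 [0.5484 0.0104 0.1736] 9.49 False
8.63 0.172 [0.5485 0.0105 0.1735] 17.49 False
```

View pics/s2.png

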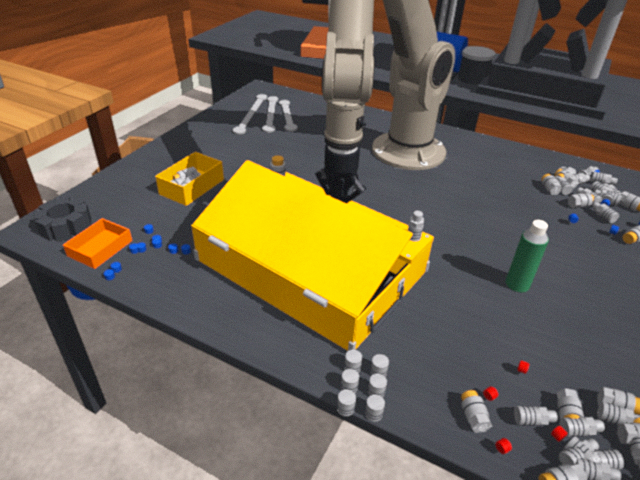

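Opening3 gave over several millimetres at low force and bottomed out. The lid is rising by itself, so I'll withdraw upward and let it finish.

Run:
```python
from cell import env,camera
from h import *
C=[.5485,.0104]
env.movel([*C,.20],.06)
env.movel([.50,.0104,.27],.06)
env.dwell(2.5)
s=env.get_state();print(s['time'],s['tcp_pos'],s['force'])
for n in('scene','top'):
    p,d=camera(n);cv2.imwrite(f'pics/{n}3.png',p);np.save(n+'3.npy',d)
```

```text
13.3667 [0.5000012  0.01037729 0.27000763] [ 0.81416089 -0.29139046  0.60456609]
```

View pics/scene3.png

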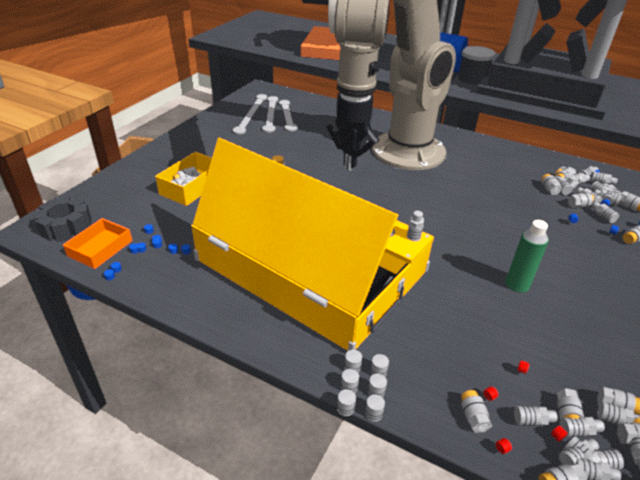

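View pics/top3.png

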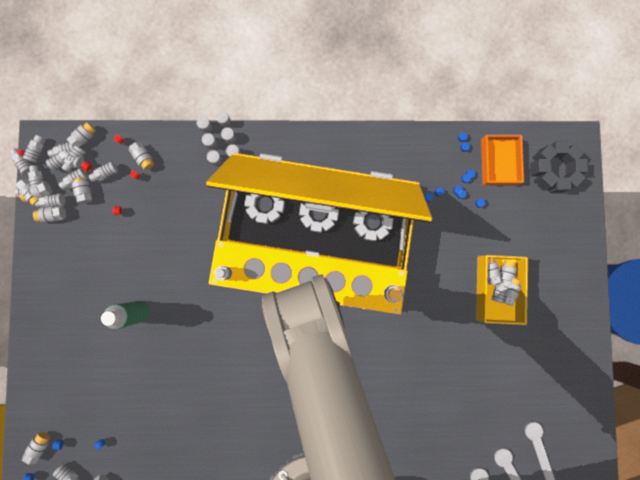

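The lid stands up and the bystanders are where they were, at (222,272), (394,294), (114,317) and (502,289). Before handing in, I'll measure the lid angle twice.

Run:
```python
from cell import env,camera,calibration
from h import *
c=calibration('top');R=cv2.Rodrigues(c['rvec'])[0]
def ang(D):
    v,u=np.mgrid[182:200,250:400];d=D[182:200,250:400]
    w=(np.stack([(u-c['cx'])/c['fx']*d,(v-c['cy'])/c['fy']*d,d],-1)-c['tvec'])@R
    w=w.reshape(-1,3);k=w[:,2]>.13
    # robust plane
    for _ in range(4):
        x=w[k];m=x.mean(0);n=np.linalg.svd(x-m,full_matrices=False)[2][2];k=(abs((w-m)@n)<.006)&(w[:,2]>.13)
    return np.arccos(abs(n[2])),k.sum(),w[k][:,2].max()
print(ang(np.load('top3.npy')))
env.movel([.47,.0104,.33],.1);env.dwell(.5)
p,D=camera('top');print(ang(D));cv2.imwrite('pics/top4.png',p)
v,u=np.mgrid[262:292,290:318];a=cv2.imread('pics/top0.png')
for n,(x0,x1,y0,y1) in dict(fit=(212,234,262,284),coup=(384,404,284,304),can=(98,130,303,330),bin=(474,530,252,328)).items():
    print(n,cv2.phaseCorrelate(np.float32(cv2.cvtColor(a,6)[y0:y1,x0:x1]),np.float32(cv2.cvtColor(p,6)[y0:y1,x0:x1])))
p,_=camera('wrist');cv2.imwrite('pics/w4.png',p)
print(env.get_state()['time'],env.get_state()['force'])
```

```text
(np.float64(1.043030797399476), np.int64(2477), np.float64(0.28594889593601075))
(np.float64(1.0436314006017746), np.int64(2482), np.float64(0.28704809031018136))
fit ((0.1216636343041344, -0.002823306901678535), 0.9743387872974077)
coup ((-0.022110073854337386, -0.06672624423429241), 1.0080299270153046)
can ((-0.08054216043481333, 0.7067551297128034), 0.9426128610416695)
bin ((0.031002863922061863, -0.12425045029403492), 0.7012673828999202)
14.8833 [-0.06292493 -0.01877019 -0.01763823]
```

View pics/w4.png

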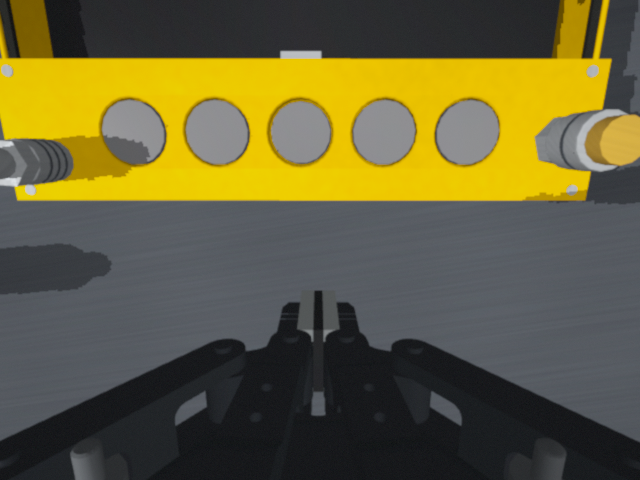

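The hand is clear of the panel and the lid is steady at 1.04 rad. I'll check that the catch has sprung back using wrist depth, and hand in if it has.

Run:
```python
from cell import env,camera,calibration,job
from h import *
c=calibration('wrist');D=camera('wrist')[1];R=cv2.Rodrigues(c['rvec'])[0]
def z(u,v):
    r=[]
    for b in range(v-8,v+9):
        for a in range(u-8,u+9):
            d=D[b,a];r.append((R.T@(np.array([(a-c['cx'])/c['fx']*d,(b-c['cy'])/c['fy']*d,d])-c['tvec']))[2])
    return np.median(r)
zs=[z(*q) for q in((468,132),(384,132),(301,131),(217,131),(134,131))];print(np.array(zs)*1e3)
if zs[2]-(zs[1]+zs[3])/2>-.0045: job.job_done();print('done')
```

```text
[108.99054347 109.05935715 106.06476814 109.15758406 109.23679861]
the job is handed in; nothing more can be done
done
```

The chest is open and the job is handed in at about 15 s of robot time. No verdict was reported.

**What I did:** Averaged top-camera depth showed opening3's disc about 2.8 mm below the panel and the other four level. I therefore felt there first with closed fingertips. It gave over several millimetres at about 2 N and bottomed out at about 17 N, so opening3 holds the catch. I did not probe the other four. I then drew the hand up and back while the lid rose on its struts, without moving it towards the lid.

**Last checks:**
- **Lid:** 1.043 and 1.044 rad in two measurements about 1.5 s apart, so it is steady and fully open.
- **Catch:** its face is 3.0 to 3.1 mm below the neighbouring plugs, so it has sprung back to rest.
- **Hand:** clear of everything, with the force on the tool near zero.
- **Bystanders:** the fitting, coupler and bin shifted by 0.13 pixel or less in the top view. The can's estimate was 0.7 pixel (about 1.5 mm), although the hand was never near it, so I put that down to measurement noise.

**Odd reading:** the last two 1 mm press steps were set to stop at 9 N. They did not stop, because the limit counts only the change within each step. The total force reached 17.5 N, well under the 90 N limit.

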